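Load the sprung lift with two spring units

ROBOT

A 6-joint arm with a two-finger parallel gripper is mounted at the origin on a cart in front of the work surface, level with it; the furniture and walls round the work are solid. World frame = base frame: x ahead of the robot, y to its left, z up, the work surface at z = 0. Lengths are in mm, angles in rad, forces in N, time in s.
With the tool pointing down it reaches from about 300 to 850 mm from the base axis. Payload 5.4 kg.
Tool frame: the origin (TCP) lies between the finger pads; the fingertips stand 17 mm ahead of it and the grasp point (between the pads) lies 2 mm behind it; z points along the fingers, y is the line along which they close (so a half turn about z gives the same grasp; the last joint's range is limited). The gripper opens to 85 mm and grips with 20 to 120 N. Pads are 22 mm wide; open, the fingers measure 114 mm over their backs; the gripper's body (76 mm by 85 mm) begins 54 mm behind the grasp point. The pads swing forward as they close: fully open they stand 13 mm farther back than shut.
Start: joints at [1.022, 0.158, 1.597, -0, 1.386, -0.21], TCP at [191.114, 542.293, 225.799] pointing down, gripper open.
Joint ranges: [-2.91, 2.91], [-0.94, 2.29], [0.18, 2.7], [-1.29, 4.43], [0.17, 2.64], [-3, 3]. Speed limits (rad/s): [2.57, 2.57, 3.14, 3.14, 3.14, 3.14].

INTERFACE

Orientations are given as a unit quaternion [w, x, y, z].
In Python, from rig import ctrl, camera, camera_model gives the robot as it stands. The module is installed in compiled form; this text tells all that it offers.
- The arm moves only by the tool move_arm, never from a script. Its argument "rows" is a list of rows, each an object of numbers: "x", "y", "z": the shift along the world's x, y, z in mm; "ax", "ay", "az": the turn, a rotation vector about the world's x, y, z in degrees; "claw": the gripper command: -1 is fully open, 1 is shut, values between are in proportion. A call has 1 to 10 rows; each row is the pose to reach, as a shift and turn from the pose commanded when the call began; what a row does not reach only later rows make up. A row lasts 1/10 s, in which the tool goes at most 50 mm and 8.59 degrees, less where a joint would pass 70% of its speed; a pose out of reach is approached as far as the arm can. A call with a gripper value outside its range is refused whole. The fingers move at their own pace and stop on an object; the grip force is fixed at half the most. Time passes only in rows, so rows that repeat a pose let the fingers close. It gives the time, the measured TCP pose, the force, the opening and the grip force at its end, in the units of the state.
- ctrl.get_state(): the state, without advancing time (a new reading comes with each control period).
- camera(name): name is "side" or "top" or "wrist"; returns the picture (400x640x3 uint8, red, green, blue); there is no depth.
- camera_model(name): a dict with "fx", "fy", "cx", "cy" (pixels), "pose" (4x4, takes a point from camera to world coordinates). Camera axes: x right, y up, looking along -z (the intrinsics and any distortion apply to the point x, -y, -z); pixel columns grow to the right and rows downward; lengths in mm; the calibration is good to about 2 mm. A picture is of the moment at which its call begins: read the wrist's pose just before it. camera_model takes no time and is no camera call; for the wrist camera it gives the pose at the moment of the call.
- ctrl.sign_off(): hands the job in; it is judged then, once.
The state is a dict: "clock": time; "q": joint angles; "dq": joint speeds; "tau": joint torques, N m; "eef_pos": TCP position; "tool_rot": TCP orientation; "ft_force": force on the tool from outside, world axes, zero at the start; "wrist_torque": the same for the moment, N m; "opening": finger opening in mm; "grasp_force": force on a finger pad.
Only numpy, scipy, OpenCV 4.12 (cv2) and the standard library are available. Lean on these libraries where they do the work, as an engineer would, in place of code of your own. Each camera call takes 0.05 s, during which the arm holds its last target. There are 200 camera calls.

TASK

Stand the two assembled spring units that stand on the table in front of you upright on the sprung tray of the lift, one in each of its two bays. The tray sinks under weight: lower each unit until you feel that the tray is carrying it and only then let go, so that neither a unit nor the tray ever drops or springs up, and do not press a unit down hard. Leave the lone piston standing where it is.

Things in the scene. Friction and masses are not known exactly. Their poses are not given: they have to be found in the camera images.
- unit_a: One spring unit: coil spring on a white piston, pale disc and short pin on top; upright, 65 mm across, 147 mm tall. Origin: centre of its underside, z up. Yaw does not matter. The pin (15 mm across) stands 130 to 147 mm above the origin: grip it from above, tips just over the disc (63 mm across). Counts as solid. Weighs 5 to 7.5 N, unknown, each its own. The units are alike; either may go in either bay.
- unit_b: The other spring unit: coil spring on a white piston, pale disc and short pin on top; upright, 65 mm across, 147 mm tall. Origin: centre of its underside, z up. Yaw does not matter. The pin (15 mm across) stands 130 to 147 mm above the origin: grip it from above, tips just over the disc (63 mm across). Counts as solid. Weighs 5 to 7.5 N, unknown, each its own. The units are alike; either may go in either bay.
- piston: A lone white piston without spring or disc: 65 mm across, 103 mm tall, narrow steel stem on top; it stands on the table near or between the spring units. Origin: centre of its underside. A bystander: leave it.
- lift: Sprung lift fixed to the table: dark base plate, column at its +x side, in front of it a bare aluminium tray 92 x 184 mm that slides only up and down. Origin: on the table under the tray's middle; x to the column, y along the tray. Column with rods and spring drum: 168 mm tall, from x = +50 mm on. Two bays at y = +45 and -45 mm, 86 x 86 mm inside, flat floor, rim and dividing rib 8 mm above the floor.
- bay_left (a point): Fixed point on the table plane straight below the centre of one bay (lift y = +45 mm). It does not move with the tray. The bay floor's height is not reported and differs from run to run: the empty tray rests with its floor 90 to 140 mm above the table.
- bay_right (a point): Fixed point on the table plane straight below the centre of the other bay (lift y = -45 mm). The tray sinks 3 to 4 mm for each newton put on it (a unit: some 18 to 27 mm), stays level, rises again when unloaded and swings for about a second after a jolt. Under both units its floor rests at least 35 mm above the table.
Not all that is in view belongs to the job. Leave any pink look-alike of the unit_b alone.

How it is judged (in metres and radians):
On the way:
1. one of the spring units stands upright in a bay of the tray, let go and at rest (((contact force between unit_a and lift above 2.5 N and angle between unit_a's own z axis and vertical below 0.07 rad and x of unit_a in the frame of lift between -0.015 and 0.015 m and z of unit_a in the frame of lift between 0.02 and 0.145 m and linear speed of unit_a below 0.02 m/s and contact force between unit_a and the fingers below 0.1 N and (y of unit_a in the frame of lift between 0.03 and 0.06 m or y of unit_a in the frame of lift between -0.06 and -0.03 m)) or (contact force between unit_b and lift above 2.5 N and angle between unit_b's own z axis and vertical below 0.07 rad and x of unit_b in the frame of lift between -0.015 and 0.015 m and z of unit_b in the frame of lift between 0.02 and 0.145 m and linear speed of unit_b below 0.02 m/s and contact force between unit_b and the fingers below 0.1 N and (y of unit_b in the frame of lift between 0.03 and 0.06 m or y of unit_b in the frame of lift between -0.06 and -0.03 m)))), for 0.2 s.
At the end, for the whole second after the job is handed in: Both spring units stand upright (within 4 degrees) on the tray of the lift, one in each bay (within 15 mm of the bay's centre), carried by the tray, let go and at rest (slower than 20 mm/s); the piston stands within 30 mm of where it was (contact force between each of unit_a, unit_b and lift above 2.5 N and angle between each of unit_a, unit_b's own z axis and vertical below 0.07 rad and x of unit_a in the frame of lift between -0.015 and 0.015 m and z of unit_a in the frame of lift between 0.02 and 0.145 m and linear speed of each of unit_a, unit_b below 0.02 m/s and contact force between each of unit_a, unit_b and the fingers below 0.1 N and x of unit_b in the frame of lift between -0.015 and 0.015 m and z of unit_b in the frame of lift between 0.02 and 0.145 m and ((y of unit_a in the frame of lift between 0.03 and 0.06 m and y of unit_b in the frame of lift between -0.06 and -0.03 m) or (y of unit_a in the frame of lift between -0.06 and -0.03 m and y of unit_b in the frame of lift between 0.03 and 0.06 m)) and distance of piston from where it was at the start of the episode below 0.03 m and angle between piston's own z axis and vertical below 0.1 rad); the robot touches nothing.
It fails at once if a spring unit that is not held moves faster than 0.1 m/s at the lift (dropped, let go before the tray carried it, or thrown up by a tray that was pressed too far) ((horizontal distance between unit_a and lift below 0.12 m and contact force between unit_a and the fingers below 0.1 N and linear speed of unit_a above 0.1 m/s) or (horizontal distance between unit_b and lift below 0.12 m and contact force between unit_b and the fingers below 0.1 N and linear speed of unit_b above 0.1 m/s)).
It fails at once if a spring unit is pressed on the lift with more than 22 N (contact force between any of unit_a, unit_b and lift above 22 N).
It fails at once if a spring unit is knocked over (angle between any of unit_a, unit_b's own z axis and vertical above 0.5 rad).
It fails at once if the piston is moved by more than 30 mm or knocked over (distance of piston from where it was at the start of the episode above 0.03 m or angle between piston's own z axis and vertical above 0.3 rad).
It also fails if it takes over 67 s, if anything falls off the work surface, if the arm or the gripper's body presses on something with over 40 N, if the wrist force passes 120 N, or if a joint passes its speed limit or range.

## Working session

There is one attempt and no reset: what is moved stays moved. The work goes in short steps, Python scripts to look and compute and a tool call to move; the robot and the scene stay as the last step left them, time stands still between calls to the robot, and variables do not carry over. Pictures are saved under pics/ and viewed, at most 10 in all, crops included, and the job is handed in when it is done.

Besides the shell and the picture viewer there is one more tool, called after "Emit:" by a JSON object that holds its "api" and its "payload". move_arm: Moves the arm, as the interface text tells. Its arguments: {"type":"object","properties":{"rows":{"type":"array"}},"required":["rows"]}

```bash
mkdir -p pics; python3 - <<'E'
from rig import ctrl,camera,camera_model
import cv2,json
s=ctrl.get_state();print({k:s[k] for k in('clock','eef_pos','tool_rot','ft_force','opening')})
for n in("side","top"):
    im=camera(n);cv2.imwrite(f"pics/{n}0.png",im[:,:,::-1]);m=camera_model(n);print(n,{k:(v if k!='pose' else [[round(float(a),3) for a in r] for r in v]) for k,v in m.items()})
E
```

```text
{'clock': 0.0, 'eef_pos': array([190.78568365, 541.75109591, 224.78174125]), 'tool_rot': array([-3.69715106e-04,  1.68605507e-01,  9.85683110e-01, -9.23905311e-04]), 'ft_force': array([-0.11980896, -0.33762416,  0.10953258]), 'opening': 85.24733172262135}
side {'fx': 400.02328486915513, 'fy': 400.02328486915513, 'cx': 318.21010569280656, 'cy': 195.4356108918981, 'pose': [[0.948, 0.208, -0.239, 361.869], [-0.317, 0.663, -0.678, -697.624], [0.017, 0.719, 0.695, 806.929], [0.0, 0.0, 0.0, 1.0]]}
top {'fx': 446.2925389606789, 'fy': 446.2925389606789, 'cx': 320.3473138108867, 'cy': 199.9030652310331, 'pose': [[0.024, 0.985, -0.169, 411.89], [-1.0, 0.027, 0.013, 58.231], [0.018, 0.168, 0.986, 1339.711], [0.0, 0.0, 0.0, 1.0]]}
```

View pics/side0.png

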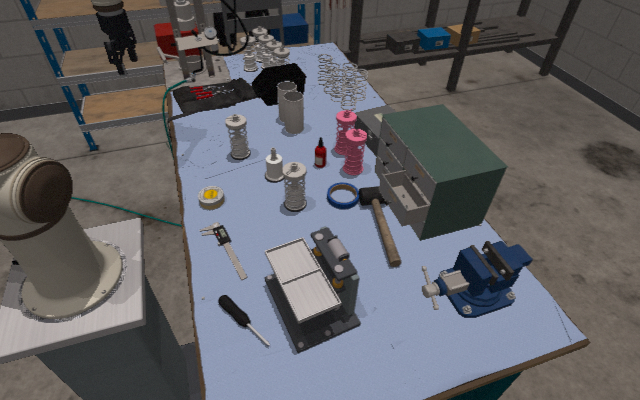

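View pics/top0.png

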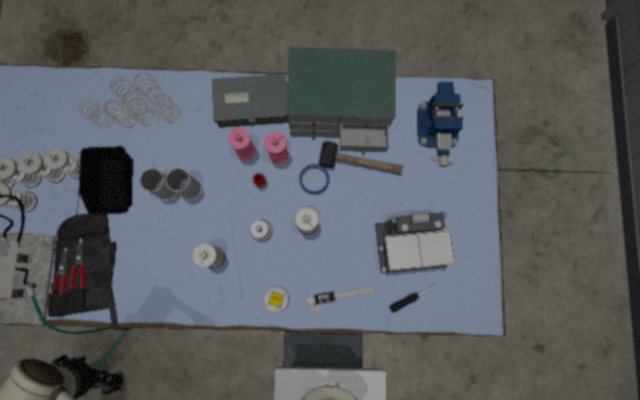

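Side view: white coil units at (237,137) and (294,187), the lone piston at (274,165), pink look-alikes at (345,130)/(355,150), and the lift with its tray near (302,280). There are also white stock discs and units at the far end (~(260,45)). Top view: units at (208,256) and (307,220), piston (260,231), pinks (241,142)/(276,148), grey cups (155,182)/(180,182), far white stock (8–60,160), tray (420,250). I choose the two white coil units, and will check them in one mosaic of close crops.

```bash
python3 - <<'E'
import cv2,numpy as np
s=cv2.imread('pics/side0.png');t=cv2.imread('pics/top0.png')
t=cv2.convertScaleAbs(t,alpha=1.3)
c=lambda im,x,y,w,h,k:cv2.resize(im[y:y+h,x:x+w],(w*k,h*k),interpolation=cv2.INTER_CUBIC)
a=np.hstack([c(s,220,105,100,110,4)[:, :400],c(t,180,190,100,110,4)])
a=np.hstack([c(s,215,105,100,75,4),c(t,370,205,100,75,4)])
b=np.hstack([c(t,180,205,140,70,4)[:, :560],c(s,270,155,60,70,4)])
b=b[:,:800]
cv2.imwrite('pics/crop1.png',np.vstack([a,b]))
cv2.imwrite('pics/crop2.png',c(s,255,225,110,125,4))
E
```

```text
(no output)
```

View pics/crop1.png

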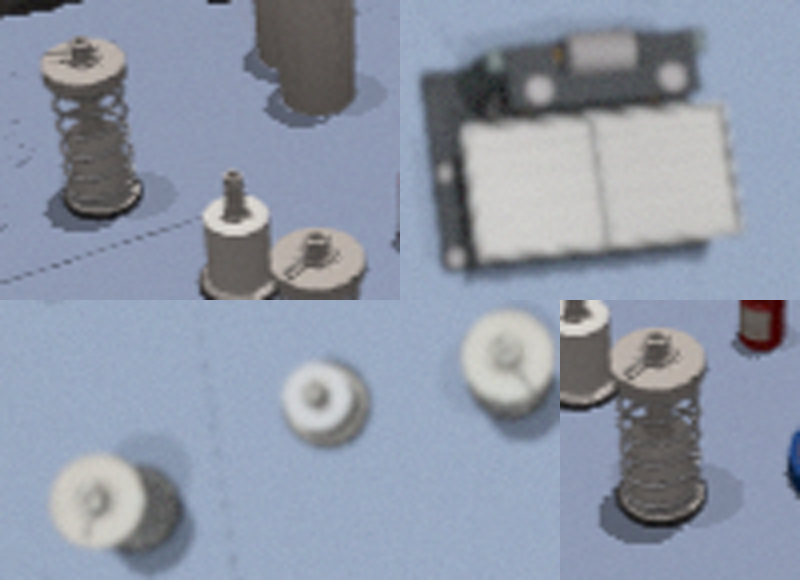

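View pics/crop2.png

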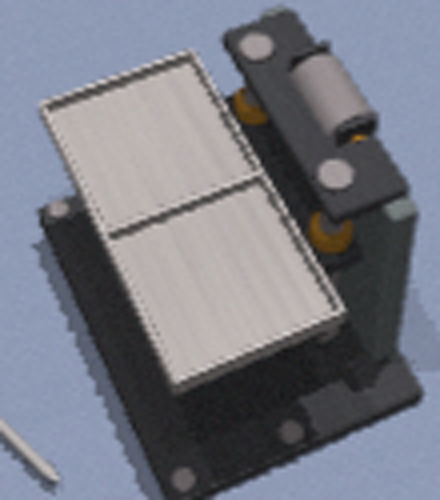

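Crops: both chosen units are pale disc, pin and coil (side ~(236,120) and ~(294,168)). The lone piston is next to the near one. The tray's outer corners are at side ~(265,251),(304,238),(341,302),(298,321) and top ~(385,236),(450,231),(455,263),(389,270).

```bash
cat > h.py <<'E'
import numpy as np,cv2
from rig import ctrl,camera,camera_model
def ray(m,p):
    P=np.array(m['pose']);d=np.array([(p[0]-m['cx'])/m['fx'],-(p[1]-m['cy'])/m['fy'],-1.]);d=P[:3,:3]@d
    return P[:3,3],d/np.linalg.norm(d)
def plane(m,p,z):
    o,d=ray(m,p);return o+d*(z-o[2])/d[2]
def tri(*mp):
    A=np.zeros((3,3));b=np.zeros(3);R=[ray(*x) for x in mp]
    for o,d in R:
        M=np.eye(3)-np.outer(d,d);A+=M;b+=M@o
    X=np.linalg.solve(A,b)
    return X,max(np.linalg.norm((np.eye(3)-np.outer(d,d))@(X-o)) for o,d in R)
def warm(im,lo):  # pale, not blue: im BGR
    i=im.astype(int);return ((i[...,2]>=i[...,0]-4)&(i[...,2]>lo)&(abs(i[...,2]-i[...,0])<45)).astype(np.uint8)
E
python3 - <<'E'
from h import *
np.set_printoptions(precision=1,suppress=True)
ms,mt=camera_model('side'),camera_model('top')
s=cv2.imread('pics/side0.png');t=cv2.imread('pics/top0.png')
print(s[121,243],s[140,237],t[256,203],t[262,220],s[300,310],t[250,410],t[230,260],t[200,230])
def comps(im,lo,box):
    x,y,w,h=box;k=warm(im,lo)[y:y+h,x:x+w];n,l,st,c=cv2.connectedComponentsWithStats(k)
    i=1+np.argmax(st[1:,4]);cn=max(cv2.findContours((l==i).astype(np.uint8),0,1)[0],key=len)
    r=cv2.minEnclosingCircle(cn);e=cv2.fitEllipse(cv2.convexHull(cn))
    return st[i],c[i]+[x,y],np.array(e[0])+[x,y],e[1:],cv2.minAreaRect(cn),cn+[x,y]
for nm,im,lo,box in[('sA',s,150,(220,105,35,26)),('sB',s,150,(278,155,35,26)),('tA',t,125,(188,235,45,45)),('tB',t,125,(285,200,45,45)),('tP',t,125,(245,215,30,30))]:
    print(nm,comps(im,lo,box)[:4])
for nm,im,lo,box in[('sT',s,120,(255,225,95,110)),('tT',t,110,(375,222,90,60))]:
    r=comps(im,lo,box);cn=cv2.convexHull(r[5])
    for e in(3,5,8):
        q=cv2.approxPolyDP(cn,e,True)[:,0];print(nm,e,q.tolist())
E
```

```text
[169 175 187] [89 91 95] [132 136 136] [77 78 78] [179 183 189] [154 155 157] [86 88 91] [150 133 120]
sA (array([  5,  10,  21,  11, 120], dtype=int32), array([236. , 120.9]), array([235.3, 120.1]), ((10.434755325317383, 20.413837432861328), 84.20748138427734))
sB (array([  5,   7,  23,  15, 209], dtype=int32), array([294.1, 169.3]), array([293.8, 169.1]), ((15.045812606811523, 23.26042366027832), 89.16531372070312))
tA (array([  5,   9,  23,  23, 390], dtype=int32), array([203.8, 254.9]), array([203.8, 254.8]), ((22.164390563964844, 22.99793243408203), 34.9229736328125))
tB (array([ 11,   8,  22,  23, 381], dtype=int32), array([306.4, 218.5]), array([306.5, 218.7]), ((22.091962814331055, 22.37027931213379), 25.424551010131836))
tP (array([  7,   7,  16,  16, 133], dtype=int32), array([259.6, 229.1]), array([259.8, 229.4]), ((13.666194915771484, 17.652902603149414), 46.41456604003906))
sT 3 [[303, 238], [340, 302], [298, 320], [265, 251]]
sT 5 [[303, 238], [340, 302], [298, 320], [265, 251]]
sT 8 [[303, 238], [340, 302], [298, 320], [265, 251]]
tT 3 [[449, 231], [454, 262], [390, 268], [387, 236]]
tT 5 [[449, 231], [454, 262], [390, 268], [387, 236]]
tT 8 [[449, 231], [454, 262], [390, 268], [387, 236]]
```

```bash
python3 - <<'E'
from h import *
np.set_printoptions(precision=1,suppress=True)
ms,mt=camera_model('side'),camera_model('top')
for n,a,b in[('A',(235.5,120.4),(203.8,254.9)),('B',(293.8,169.2),(306.4,218.6)),
 ('T++',(303.4,238),(386,236)),('T+-',(341,302.3),(450,231)),('T--',(298.2,320.5),(454.8,262.8)),('T-+',(265.3,251.3),(389,269.5))]:
    print(n,*tri((ms,a),(mt,b)),'planes130',plane(ms,a,130),plane(mt,b,130))
print('P',plane(mt,(259.6,229.3),70))
E
```

```text
A [461.2 351.7 126.1] 0.14980018436327672 planes130 [460.8 345.7 130. ] [460.9 350.8 130. ]
B [566.4  78.8 127.6] 0.10654088397369632 planes130 [565.5  76.  130. ] [566.2  78.8 130. ]
T++ [ 525.5 -141.5  114.2] 0.22086390778035814 planes130 [ 521.5 -154.2  130. ] [ 524.2 -139.   130. ]
T+- [ 545.9 -319.5  114.2] 1.8133615344913674 planes130 [ 543.5 -328.3  130. ] [ 542.4 -314.3  130. ]
T-- [ 457.3 -330.5  113.1] 0.09586751582739483 planes130 [ 455.1 -339.4  130. ] [ 456.6 -325.1  130. ]
T-+ [ 435.2 -150.2  111.6] 0.5512593185729568 planes130 [ 433.8 -164.7  130. ] [ 434.4 -147.   130. ]
P [539.6 212.   70. ]
```

Emit:
{"api": "move_arm", "payload": {"rows": [{"x":0,"y":0,"z":40,"claw":-1},{"x":30,"y":-20,"z":75,"claw":-1},{"x":70,"y":-50,"z":75},{"x":110,"y":-78,"z":75},{"x":150,"y":-106,"z":75},{"x":190,"y":-134,"z":75},{"x":230,"y":-162,"z":75},{"x":255,"y":-180,"z":75},{"x":270,"y":-190,"z":75},{"x":270,"y":-190,"z":75}]}}

```text
$.rows[0]: bad value
```

```bash
python3 - <<'E'
from h import *
np.set_printoptions(precision=1,suppress=True)
s=ctrl.get_state();m=camera_model('wrist');im=camera('wrist')[:,:,::-1];cv2.imwrite('pics/w1.png',im)
np.save('w1.npy',m,allow_pickle=True)
print(s['clock'],s['eef_pos'],s['tool_rot'],s['ft_force'],s['q'],m)
P=np.array(m['pose'])
X=np.array([461,352,130]);c=P[:3,:3].T@(X-P[:3,3]);print(m['cx']+m['fx']*c[0]/-c[2],m['cy']-m['fy']*c[1]/-c[2])
E
```

```text
0.1 [190.8 541.8 224.9] [-0.   0.2  1.  -0. ] [ 0.9  0.4 -0.1] [ 1.   0.2  1.6  0.   1.4 -0.2] {'fx': 296.00826630987746, 'fy': 296.00826630987746, 'cx': 321.67134704795956, 'cy': 201.86461941212755, 'pose': array([[  0.3,  -0.9,  -0.3, 117.9],
       [  0.9,   0.3,   0.1, 568.5],
       [ -0. ,  -0.3,   1. , 372.8],
       [  0. ,   0. ,   0. ,   1. ]])}
246.14923192477767 456.7200537437592
```

View pics/w1.png

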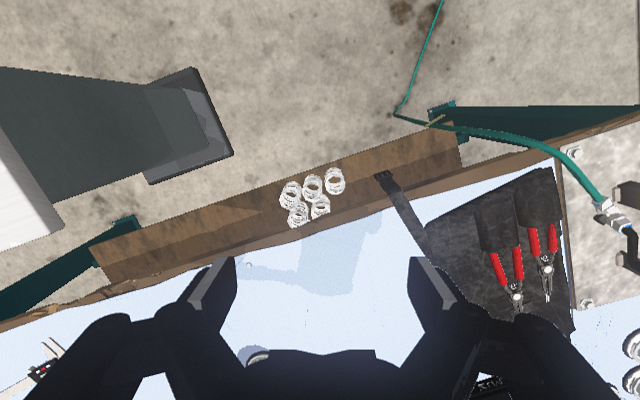

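Only the gripper fingers over the table edge, since the move was refused. I'll supply all seven fields.

Emit:
{"api": "move_arm", "payload": {"rows": [{"x":0,"y":0,"z":40,"ax":0,"ay":0,"az":0,"claw":-1},{"x":30,"y":-20,"z":75,"ax":0,"ay":0,"az":0,"claw":-1},{"x":70,"y":-50,"z":75,"ax":0,"ay":0,"az":0,"claw":-1},{"x":110,"y":-78,"z":75,"ax":0,"ay":0,"az":0,"claw":-1},{"x":150,"y":-106,"z":75,"ax":0,"ay":0,"az":0,"claw":-1},{"x":190,"y":-134,"z":75,"ax":0,"ay":0,"az":0,"claw":-1},{"x":230,"y":-162,"z":75,"ax":0,"ay":0,"az":0,"claw":-1},{"x":255,"y":-180,"z":75,"ax":0,"ay":0,"az":0,"claw":-1},{"x":270,"y":-190,"z":75,"ax":0,"ay":0,"az":0,"claw":-1},{"x":270,"y":-190,"z":75,"ax":0,"ay":0,"az":0,"claw":-1}]}}

```text
clock: 1.15
eef_pos: [462.3, 351.1, 300.2]
tool_rot: [-0.0, 0.17, 0.985, -0.0]
ft_force: [-0.0, 0.5, 0.2]
opening: 85.3
grasp_force: 0.0
```

```bash
cat >> h.py <<'E'
def look(name):
    np.set_printoptions(precision=2,suppress=True)
    m=camera_model('wrist');im=camera('wrist')[:,:,::-1].copy();cv2.imwrite(f'pics/{name}.png',im);np.save(name+'.npy',m,allow_pickle=True)
    s=ctrl.get_state();print(s['clock'],s['eef_pos'],s['ft_force'],s['opening']);return m,im
def proj(m,X):
    P=np.array(m['pose']);c=P[:3,:3].T@(np.array(X)-P[:3,3]);return np.array([m['cx']+m['fx']*c[0]/-c[2],m['cy']-m['fy']*c[1]/-c[2]])
E
python3 - <<'E'
from h import *
m,im=look('w2');print(proj(m,[461,352,130]),proj(m,[461,352,147]),proj(m,[461,352,0]),m['pose'])
E
```

```text
1.2 [461.08 352.23 300.37] [-0.75 -0.28  0.33] 85.37313458985368
[321.54 179.86] [321.52 183.65] [321.65 159.92] [[  0.33  -0.9   -0.29 389.43]
 [  0.94   0.32   0.1  377.87]
 [ -0.    -0.3    0.95 448.15]
 [  0.     0.     0.     1.  ]]
```

View pics/w2.png

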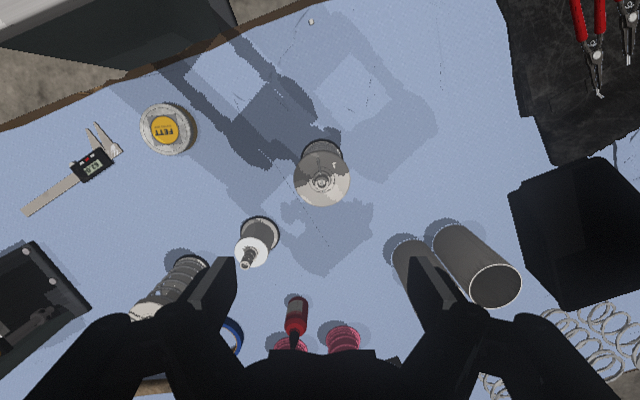

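The wrist view confirms unit A: disc centre (322,180), pin (321,182), against a prediction of (321.5,180). Descending onto the pin.

Emit:
{"api": "move_arm", "payload": {"rows": [{"x":0,"y":0,"z":-40,"ax":0,"ay":0,"az":0,"claw":0},{"x":0,"y":0,"z":-80,"ax":0,"ay":0,"az":0,"claw":0},{"x":0,"y":0,"z":-115,"ax":0,"ay":0,"az":0,"claw":0},{"x":0,"y":0,"z":-132,"ax":0,"ay":0,"az":0,"claw":0},{"x":0,"y":0,"z":-142,"ax":0,"ay":0,"az":0,"claw":0},{"x":0,"y":0,"z":-150,"ax":0,"ay":0,"az":0,"claw":0},{"x":0,"y":0,"z":-150,"ax":0,"ay":0,"az":0,"claw":0}]}}

```text
clock: 1.9
eef_pos: [460.5, 352.8, 150.6]
tool_rot: [-0.0, 0.168, 0.986, -0.0]
ft_force: [0.0, -0.6, 0.4]
opening: 42.5
grasp_force: 0.0
```

```bash
python3 - <<'E'
from h import *
m,im=look('w3')
X=tri
for z in(130,147,0):print(proj(m,[461,352,z]))
c=im[60:340,160:480];cv2.imwrite('pics/w3c.png',cv2.resize(c,None,fx=2,fy=2))
E
```

```text
1.95 [461.12 352.92 151.5 ] [-0.41  0.4   0.65] 42.65358294741203
[319.61 239.48]
[319.4 252.2]
[320.48 186.39]
```

View pics/w3c.png

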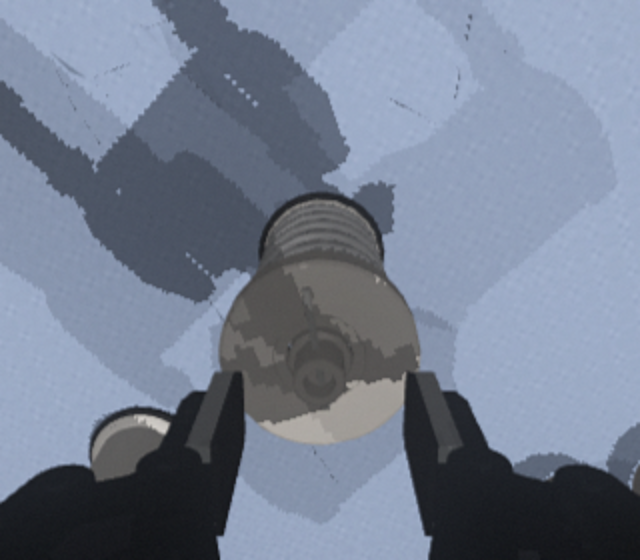

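Crop: pin top at (319.5,248.5) and disc centre at (320,236) in full-image pixels. The pin is centred between the pads, ~2 mm toward the base, so I close with a 1.5 mm correction.

Emit:
{"api": "move_arm", "payload": {"rows": [{"x":-1.5,"y":0,"z":0,"ax":0,"ay":0,"az":0,"claw":0.5},{"x":-1.5,"y":0,"z":0,"ax":0,"ay":0,"az":0,"claw":1},{"x":-1.5,"y":0,"z":0,"ax":0,"ay":0,"az":0,"claw":1},{"x":-1.5,"y":0,"z":0,"ax":0,"ay":0,"az":0,"claw":1},{"x":-1.5,"y":0,"z":0,"ax":0,"ay":0,"az":0,"claw":1},{"x":-1.5,"y":0,"z":0,"ax":0,"ay":0,"az":0,"claw":1},{"x":-1.5,"y":0,"z":0,"ax":0,"ay":0,"az":0,"claw":1},{"x":-1.5,"y":0,"z":0,"ax":0,"ay":0,"az":0,"claw":1}]}}

```text
clock: 2.75
eef_pos: [459.6, 352.3, 150.8]
tool_rot: [-0.0, 0.169, 0.986, -0.0]
ft_force: [0.4, -0.2, 1.2]
opening: 0.3
grasp_force: 0.0
```

Missed: the fingers shut on nothing. Looking.

```bash
python3 - <<'E'
from h import *
m,im=look('w4')
c=im[60:340,160:480];a=cv2.resize(c,None,fx=1.25,fy=1.25)
s=camera('side')[:,:,::-1];b=cv2.resize(s[90:170,200:300],(400,320),interpolation=cv2.INTER_CUBIC)
cv2.imwrite('pics/w4c.png',np.hstack([a[:320],b]) if a.shape[0]>=320 else np.hstack([cv2.resize(a,(400,320)),b]))
E
```

```text
2.8 [459.59 352.27 150.75] [-0.26 -0.16 -0.47] 0.1336174576796785
```

View pics/w4c.png

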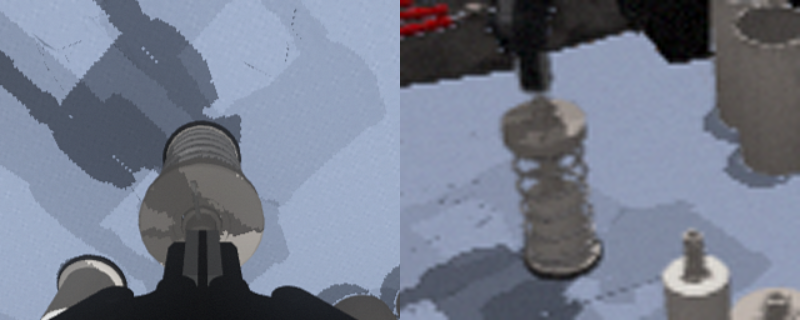

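```bash
python3 - <<'E'
from h import *
ms=camera_model('side');mw=camera_model('wrist');print('q',ctrl.get_state()['eef_pos'])
for z in(130,134,140,147,151):print(z,proj(ms,[459.6,352.3,z]),proj(mw,[459.6,352.3,z]))
s=camera('side')[:,:,::-1];t=camera('top')[:,:,::-1]
w=cv2.imread('pics/w4.png')
c=lambda im,x,y,w,h,k:cv2.resize(im[y:y+h,x:x+w],(w*k,h*k),interpolation=cv2.INTER_CUBIC)
cv2.imwrite('pics/z.png',np.hstack([c(s,215,90,50,50,8),c(w,270,190,100,100,4)]))
E
```

```text
q [459.5970053  352.27780905 150.75334071]
130 [234.72605912 119.29538098] [320.63281613 238.23084884]
134 [234.55625034 118.16306872] [320.60944244 240.99627525]
140 [234.30006141 116.45475964] [320.5724711  245.37048956]
147 [233.99891392 114.44665969] [320.52616065 250.84964753]
151 [233.82572587 113.29181388] [320.4980099  254.18026651]
```

View pics/z.png

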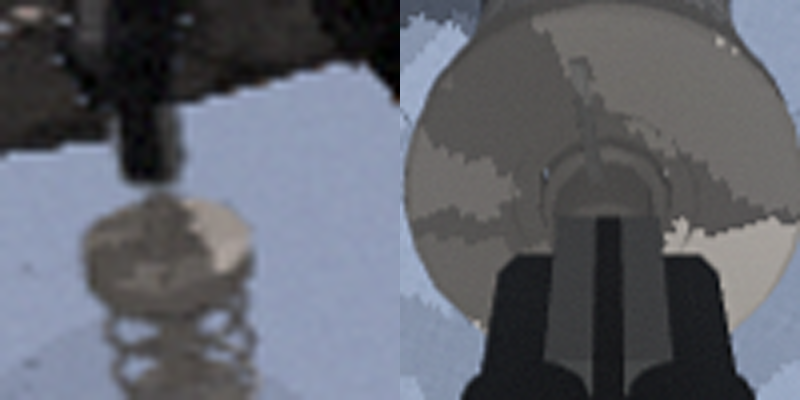

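Side view: the shut tips end at (233.75,113.1), which is z≈151 on the tool line, so they shut just above the pin top. The fingertips stand ~17 mm higher than I assumed. I'll reopen and go lower, feeling for contact.

Emit:
{"api": "move_arm", "payload": {"rows": [{"x":0,"y":0,"z":4,"ax":0,"ay":0,"az":0,"claw":0.2},{"x":0,"y":0,"z":4,"ax":0,"ay":0,"az":0,"claw":0.2},{"x":0,"y":0,"z":4,"ax":0,"ay":0,"az":0,"claw":0.2},{"x":0,"y":0,"z":0,"ax":0,"ay":0,"az":0,"claw":0.2},{"x":0,"y":0,"z":-5,"ax":0,"ay":0,"az":0,"claw":0.2},{"x":0,"y":0,"z":-10,"ax":0,"ay":0,"az":0,"claw":0.2},{"x":0,"y":0,"z":-13,"ax":0,"ay":0,"az":0,"claw":0.2},{"x":0,"y":0,"z":-15,"ax":0,"ay":0,"az":0,"claw":0.2},{"x":0,"y":0,"z":-15,"ax":0,"ay":0,"az":0,"claw":0.2}]}}

```text
clock: 3.85
eef_pos: [459.4, 352.2, 135.3]
tool_rot: [-0.0, 0.169, 0.986, -0.0]
ft_force: [0.1, 0.9, 0.5]
opening: 34.2
grasp_force: 0.0
```

Emit:
{"api": "move_arm", "payload": {"rows": [{"x":0,"y":0,"z":0,"ax":0,"ay":0,"az":0,"claw":1},{"x":0,"y":0,"z":0,"ax":0,"ay":0,"az":0,"claw":1},{"x":0,"y":0,"z":0,"ax":0,"ay":0,"az":0,"claw":1},{"x":0,"y":0,"z":0,"ax":0,"ay":0,"az":0,"claw":1},{"x":0,"y":0,"z":0,"ax":0,"ay":0,"az":0,"claw":1},{"x":0,"y":0,"z":0,"ax":0,"ay":0,"az":0,"claw":1}]}}

```text
clock: 4.45
eef_pos: [459.8, 352.3, 136.2]
tool_rot: [0.0, 0.169, 0.986, 0.0]
ft_force: [-1.1, -2.2, 3.8]
opening: 10.6
grasp_force: 58.8
```

Emit:
{"api": "move_arm", "payload": {"rows": [{"x":0,"y":0,"z":1,"ax":0,"ay":0,"az":0,"claw":1},{"x":0,"y":0,"z":3,"ax":0,"ay":0,"az":0,"claw":1},{"x":0,"y":0,"z":6,"ax":0,"ay":0,"az":0,"claw":1},{"x":0,"y":0,"z":10,"ax":0,"ay":0,"az":0,"claw":1},{"x":0,"y":0,"z":13,"ax":0,"ay":0,"az":0,"claw":1},{"x":0,"y":0,"z":15,"ax":0,"ay":0,"az":0,"claw":1},{"x":0,"y":0,"z":15,"ax":0,"ay":0,"az":0,"claw":1},{"x":0,"y":0,"z":15,"ax":0,"ay":0,"az":0,"claw":1}]}}

```text
clock: 5.25
eef_pos: [459.6, 352.3, 150.8]
tool_rot: [-0.0, 0.169, 0.986, 0.0]
ft_force: [-0.7, 0.2, -6.4]
opening: 10.6
grasp_force: 58.6
```

```bash
python3 - <<'E'
from h import *
f=[]
s=ctrl.get_state();print(s['ft_force'],s['wrist_torque'],s['opening'],s['grasp_force'])
m,im=look('w5');ms=camera_model('side')
s=camera('side')[:,:,::-1]
c=lambda im,x,y,w,h,k:cv2.resize(im[y:y+h,x:x+w],(w*k,h*k),interpolation=cv2.INTER_CUBIC)
cv2.imwrite('pics/z2.png',np.hstack([c(s,205,90,60,80,5),c(im,220,120,200,160,2)[:, :400] if 0 else cv2.resize(im[100:300,220:420],(400,400))]))
E
```

```text
[-0.70028896  0.22619521 -6.42868316] [-0.02554563  0.04323596 -0.01681844] 10.601431127909782 58.55182349681854
5.3 [459.5  352.25 150.68] [-0.81  0.2  -6.03] 10.38593577275876
```

View pics/z2.png

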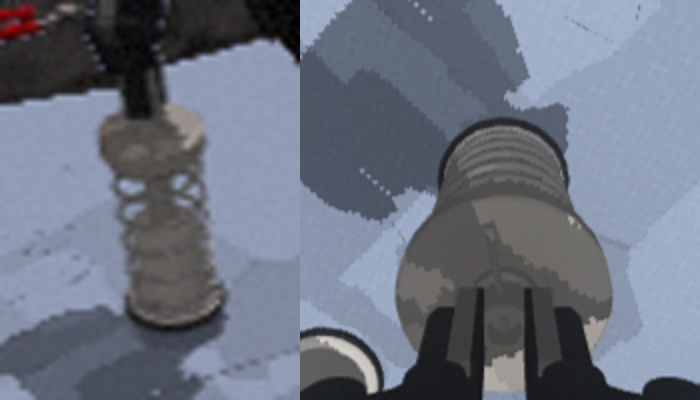

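Held upright, tips just over the disc, weight ≈6.3 N. The unit's base is at TCP z − 136. Carrying it to the far (right) bay at (496,−280).

Emit:
{"api": "move_arm", "payload": {"rows": [{"x":0,"y":0,"z":20,"ax":0,"ay":0,"az":0,"claw":1},{"x":0,"y":0,"z":50,"ax":0,"ay":0,"az":0,"claw":1},{"x":0,"y":0,"z":85,"ax":0,"ay":0,"az":0,"claw":1},{"x":0,"y":-8,"z":115,"ax":0,"ay":0,"az":0,"claw":1},{"x":0,"y":-25,"z":130,"ax":0,"ay":0,"az":0,"claw":1},{"x":0,"y":-50,"z":135,"ax":0,"ay":0,"az":0,"claw":1},{"x":1,"y":-80,"z":135,"ax":0,"ay":0,"az":0,"claw":1},{"x":2,"y":-110,"z":135,"ax":0,"ay":0,"az":0,"claw":1},{"x":4,"y":-145,"z":135,"ax":0,"ay":0,"az":0,"claw":1},{"x":6,"y":-180,"z":135,"ax":0,"ay":0,"az":0,"claw":1}]}}

```text
clock: 6.35
eef_pos: [465.3, 171.1, 285.6]
tool_rot: [-0.0, 0.168, 0.986, -0.0]
ft_force: [0.4, -0.8, -5.8]
opening: 10.5
grasp_force: 59.0
```

Emit:
{"api": "move_arm", "payload": {"rows": [{"x":2,"y":-35,"z":0,"ax":0,"ay":0,"az":0,"claw":1},{"x":4,"y":-70,"z":0,"ax":0,"ay":0,"az":0,"claw":1},{"x":6,"y":-105,"z":0,"ax":0,"ay":0,"az":0,"claw":1},{"x":9,"y":-140,"z":0,"ax":0,"ay":0,"az":0,"claw":1},{"x":12,"y":-175,"z":0,"ax":0,"ay":0,"az":0,"claw":1},{"x":15,"y":-210,"z":0,"ax":0,"ay":0,"az":0,"claw":1},{"x":18,"y":-245,"z":0,"ax":0,"ay":0,"az":0,"claw":1},{"x":21,"y":-280,"z":0,"ax":0,"ay":0,"az":0,"claw":1},{"x":23,"y":-310,"z":0,"ax":0,"ay":0,"az":0,"claw":1},{"x":25,"y":-340,"z":0,"ax":0,"ay":0,"az":0,"claw":1}]}}

```text
clock: 7.35
eef_pos: [490.4, -169.1, 285.7]
tool_rot: [-0.0, 0.169, 0.986, 0.0]
ft_force: [-0.1, 0.2, -6.5]
opening: 10.5
grasp_force: 59.0
```

Emit:
{"api": "move_arm", "payload": {"rows": [{"x":2,"y":-30,"z":0,"ax":0,"ay":0,"az":0,"claw":1},{"x":3,"y":-55,"z":0,"ax":0,"ay":0,"az":0,"claw":1},{"x":4,"y":-78,"z":0,"ax":0,"ay":0,"az":0,"claw":1},{"x":5,"y":-96,"z":0,"ax":0,"ay":0,"az":0,"claw":1},{"x":6,"y":-107,"z":0,"ax":0,"ay":0,"az":0,"claw":1},{"x":6,"y":-112,"z":0,"ax":0,"ay":0,"az":0,"claw":1},{"x":6,"y":-112,"z":0,"ax":0,"ay":0,"az":0,"claw":1},{"x":6,"y":-112,"z":0,"ax":0,"ay":0,"az":0,"claw":1}]}}

```text
clock: 8.15
eef_pos: [496.7, -278.8, 285.8]
tool_rot: [-0.0, 0.168, 0.986, 0.0]
ft_force: [-0.3, -0.5, -6.2]
opening: 10.6
grasp_force: 59.0
```

```bash
python3 - <<'E'
from h import *
m,im=look('w6');np.set_printoptions(precision=1,suppress=True);print(ctrl.get_state()['ft_force'],ctrl.get_state()['q'])
s=camera('side')[:,:,::-1];t=camera('top')[:,:,::-1]
cv2.imwrite('pics/s6.png',s);cv2.imwrite('pics/t6.png',t)
c=lambda im,x,y,w,h,k:cv2.resize(im[y:y+h,x:x+w],(w*k,h*k),interpolation=cv2.INTER_CUBIC)
a=c(s,245,180,110,160,3);b=cv2.resize(im,(470,294));b=np.vstack([b,np.zeros((186,470,3),np.uint8)])
cv2.imwrite('pics/z6.png',np.hstack([a,b]))
for p in [(525.5,-141.5),(545.9,-319.5),(457.3,-330.5),(435.2,-150.2)]:print(proj(m,[*p,113]))
E
```

```text
8.2 [ 496.71 -278.75  285.78] [-0.03  0.71 -5.82] 10.565165651156889
[-0.   0.7 -5.8] [-0.7  0.1  1.5  0.   1.5 -2. ]
[448.2 164.3]
[302.2 230.4]
[264.3 162.8]
[421.   83.4]
```

View pics/z6.png

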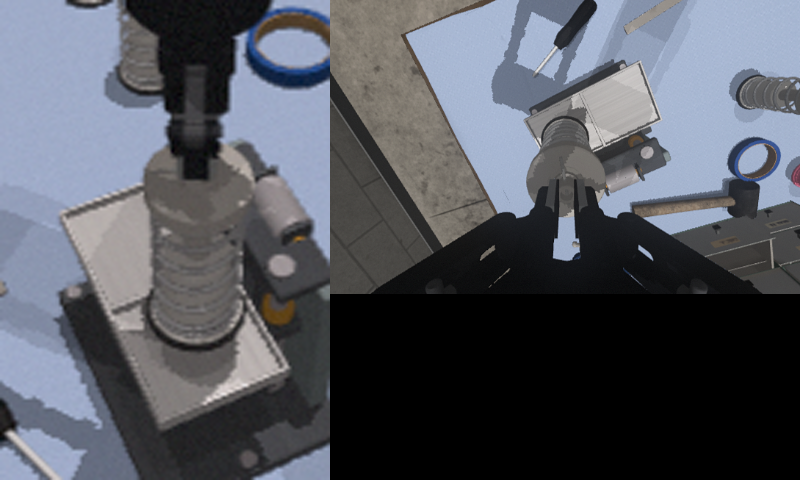

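(That was the last picture I'll view; from here numbers only.) It shows the unit hanging over the right bay. The wrist view's tray corners at (423,84), (451,162) and (268,163) agree with my predictions to ~3 px. Lowering.

Emit:
{"api": "move_arm", "payload": {"rows": [{"x":0,"y":0,"z":-5,"ax":0,"ay":0,"az":0,"claw":1},{"x":0,"y":0,"z":-13,"ax":0,"ay":0,"az":0,"claw":1},{"x":0,"y":0,"z":-21,"ax":0,"ay":0,"az":0,"claw":1},{"x":0,"y":0,"z":-28,"ax":0,"ay":0,"az":0,"claw":1},{"x":0,"y":0,"z":-33,"ax":0,"ay":0,"az":0,"claw":1},{"x":0,"y":0,"z":-36,"ax":0,"ay":0,"az":0,"claw":1},{"x":0,"y":0,"z":-39,"ax":0,"ay":0,"az":0,"claw":1},{"x":0,"y":0,"z":-41,"ax":0,"ay":0,"az":0,"claw":1},{"x":0,"y":0,"z":-43,"ax":0,"ay":0,"az":0,"claw":1},{"x":0,"y":0,"z":-45,"ax":0,"ay":0,"az":0,"claw":1}]}}

```text
clock: 9.3
eef_pos: [496.8, -279.9, 241.2]
tool_rot: [0.0, 0.169, 0.986, -0.0]
ft_force: [0.2, -0.3, -4.9]
opening: 10.4
grasp_force: 59.2
```

Emit:
{"api": "move_arm", "payload": {"rows": [{"x":0,"y":0,"z":-2,"ax":0,"ay":0,"az":0,"claw":1},{"x":0,"y":0,"z":-4,"ax":0,"ay":0,"az":0,"claw":1},{"x":0,"y":0,"z":-6,"ax":0,"ay":0,"az":0,"claw":1},{"x":0,"y":0,"z":-8,"ax":0,"ay":0,"az":0,"claw":1},{"x":0,"y":0,"z":-8,"ax":0,"ay":0,"az":0,"claw":1}]}}

```text
clock: 9.8
eef_pos: [496.6, -279.9, 232.8]
tool_rot: [0.0, 0.169, 0.986, -0.0]
ft_force: [0.3, -1.1, -2.7]
opening: 10.2
grasp_force: 59.5
```

Emit:
{"api": "move_arm", "payload": {"rows": [{"x":0,"y":0,"z":-2,"ax":0,"ay":0,"az":0,"claw":1},{"x":0,"y":0,"z":-4,"ax":0,"ay":0,"az":0,"claw":1},{"x":0,"y":0,"z":-6,"ax":0,"ay":0,"az":0,"claw":1},{"x":0,"y":0,"z":-7,"ax":0,"ay":0,"az":0,"claw":1},{"x":0,"y":0,"z":-7,"ax":0,"ay":0,"az":0,"claw":1},{"x":0,"y":0,"z":-7,"ax":0,"ay":0,"az":0,"claw":1}]}}

```text
clock: 10.4
eef_pos: [496.7, -279.9, 226.1]
tool_rot: [0.0, 0.169, 0.986, -0.0]
ft_force: [-0.4, -0.8, -0.6]
opening: 10.4
grasp_force: 59.7
```

```bash
cat >> h.py <<'E'
def favg(n=10):
    F=[]
    for _ in range(n):
        camera('side');s=ctrl.get_state();F.append([*s['ft_force'],s['eef_pos'][2]])
    F=np.array(F);np.set_printoptions(precision=2,suppress=True);print(s['clock'],'mean',F.mean(0),'sd',F.std(0),'op',s['opening'])
E
python3 -c "
from h import *
favg()"
```

```text
10.9 mean [ -0.38  -1.65  -0.71 225.94] sd [0.55 0.38 0.44 0.09] op 10.43806586198992
```

Emit:
{"api": "move_arm", "payload": {"rows": [{"x":0,"y":0,"z":-1,"ax":0,"ay":0,"az":0,"claw":1},{"x":0,"y":0,"z":-2,"ax":0,"ay":0,"az":0,"claw":1},{"x":0,"y":0,"z":-3,"ax":0,"ay":0,"az":0,"claw":1},{"x":0,"y":0,"z":-3,"ax":0,"ay":0,"az":0,"claw":1},{"x":0,"y":0,"z":-3,"ax":0,"ay":0,"az":0,"claw":1}]}}

```text
clock: 11.4
eef_pos: [496.6, -279.8, 222.9]
tool_rot: [0.0, 0.169, 0.986, -0.0]
ft_force: [-0.6, -1.8, 0.7]
opening: 10.2
grasp_force: 59.8
```

```bash
python3 -c "
from h import *
favg()"
```

```text
11.9 mean [ -0.49  -1.26   0.26 222.87] sd [0.49 0.27 0.38 0.03] op 10.686659700192285
```

Force is ≈0, so the tray carries the unit. Opening gently.

Emit:
{"api": "move_arm", "payload": {"rows": [{"x":0,"y":0,"z":0,"ax":0,"ay":0,"az":0,"claw":0.7},{"x":0,"y":0,"z":0,"ax":0,"ay":0,"az":0,"claw":0.6},{"x":0,"y":0,"z":0,"ax":0,"ay":0,"az":0,"claw":0.5},{"x":0,"y":0,"z":0,"ax":0,"ay":0,"az":0,"claw":0.4},{"x":0,"y":0,"z":0,"ax":0,"ay":0,"az":0,"claw":0.3},{"x":0,"y":0,"z":0,"ax":0,"ay":0,"az":0,"claw":0.2},{"x":0,"y":0,"z":0,"ax":0,"ay":0,"az":0,"claw":0.2}]}}

```text
clock: 12.6
eef_pos: [496.6, -279.6, 222.8]
tool_rot: [-0.0, 0.169, 0.986, 0.0]
ft_force: [0.3, -0.6, -0.3]
opening: 34.0
grasp_force: 0.0
```

Emit:
{"api": "move_arm", "payload": {"rows": [{"x":0,"y":0,"z":4,"ax":0,"ay":0,"az":0,"claw":0.2},{"x":0,"y":0,"z":12,"ax":0,"ay":0,"az":0,"claw":0.2},{"x":0,"y":0,"z":25,"ax":0,"ay":0,"az":0,"claw":0.2},{"x":0,"y":0,"z":50,"ax":0,"ay":0,"az":0,"claw":0.2},{"x":0,"y":0,"z":80,"ax":0,"ay":0,"az":0,"claw":0.2},{"x":0,"y":0,"z":100,"ax":0,"ay":0,"az":0,"claw":0.2},{"x":0,"y":0,"z":100,"ax":0,"ay":0,"az":0,"claw":0.2}]}}

```text
clock: 13.3
eef_pos: [498.0, -280.9, 328.1]
tool_rot: [0.004, 0.169, 0.986, -0.002]
ft_force: [0.5, -0.0, 0.0]
opening: 34.2
grasp_force: 0.0
```

```bash
python3 - <<'E'
from h import *
m,im=look('w7');ms,mt=camera_model('side'),camera_model('top')
s=camera('side')[:,:,::-1].copy();t=camera('top')[:,:,::-1].copy();cv2.imwrite('pics/s7.png',s);cv2.imwrite('pics/t7.png',t)
s0,t0=cv2.imread('pics/side0.png'),cv2.imread('pics/top0.png')
# expected disc centre at z=87+130 in all views
X=[496.7,-279.5,217];print('exp wrist',proj(m,X),'side',proj(ms,X))
# warm pale blob round the predicted spot in the wrist picture
for lo in(70,90,110,140):
    k=warm(im,lo);p=proj(m,X).astype(int);y0=max(p[1]-60,0);x0=max(p[0]-60,0);sub=k[y0:p[1]+60,x0:p[0]+60]
    n,l,st,c=cv2.connectedComponentsWithStats(sub);i=1+np.argmax(st[1:,4]);print(lo,st[i],c[i]+[x0,y0])
g=cv2.cvtColor(im,6);C=cv2.HoughCircles(cv2.medianBlur(g,3),cv2.HOUGH_GRADIENT,1,30,param1=80,param2=25,minRadius=25,maxRadius=90);print(C)
# unit B and piston unmoved?
for nm,a,b,bx in[('B',s0,s,(275,155,40,60)),('Ptop',t0,t,(245,215,30,30))]:
    x,y,w,h=bx;print(nm,np.abs(a[y:y+h,x:x+w].astype(int)-b[y:y+h,x:x+w]).mean())
E
```

```text
13.35 [ 497.39 -280.36  325.42] [-0.73 -0.72 -0.76] 34.059335896361006
exp wrist [322.35 193.77] side [310.05 261.03]
70 [  13    0  107  102 7348] [329.58 174.71]
90 [  13    0  107  101 6763] [329.9  174.89]
110 [  34    0   86  100 3498] [348.82 179.46]
140 [  78    0   42   51 1682] [362.01 154.28]
[[[365.5 166.5  68.5]
  [359.5 127.5  74. ]
  [323.5 183.5  41.6]
  [393.5 153.5  69.6]
  [561.5 213.5  36.8]
  [339.5 278.5  71.8]
  [565.5 127.5  29.7]
  [493.5 323.5  77.3]
  [591.5 145.5  45.2]
  [606.5 249.5  42.7]
  [407.5 231.5  41.9]
  [390.5 122.5  40.8]
  [328.5 117.5  46.3]
  [370.5 209.5  33. ]
  [444.5 211.5  50.8]
  [373.5 242.5  38.5]
  [514.5 281.5  37.5]
  [185.5 247.5  34.4]
  [251.5 168.5  29.2]
  [271.5  72.5  26.6]]]
B 60.17805555555555
Ptop 3.104814814814815
```

Emit:
{"api": "move_arm", "payload": {"rows": [{"x":5,"y":30,"z":0,"ax":0,"ay":0,"az":0,"claw":0.2},{"x":12,"y":70,"z":0,"ax":0,"ay":0,"az":0,"claw":0.2},{"x":20,"y":115,"z":0,"ax":0,"ay":0,"az":0,"claw":0.2},{"x":30,"y":160,"z":0,"ax":0,"ay":0,"az":0,"claw":0.2},{"x":40,"y":205,"z":0,"ax":0,"ay":0,"az":0,"claw":0.2},{"x":50,"y":250,"z":-10,"ax":0,"ay":0,"az":0,"claw":0.2},{"x":60,"y":290,"z":-20,"ax":0,"ay":0,"az":0,"claw":0.2},{"x":66,"y":325,"z":-32,"ax":0,"ay":0,"az":0,"claw":0.2},{"x":69,"y":350,"z":-32,"ax":0,"ay":0,"az":0,"claw":0.2},{"x":70,"y":358.5,"z":-32,"ax":0,"ay":0,"az":0,"claw":0.2}]}}

```text
clock: 14.45
eef_pos: [565.5, 81.2, 288.5]
tool_rot: [-0.002, 0.167, 0.986, 0.0]
ft_force: [-0.5, -0.5, 0.6]
opening: 33.9
grasp_force: 0.0
```

Emit:
{"api": "move_arm", "payload": {"rows": [{"x":0,"y":0,"z":-30,"ax":0,"ay":0,"az":0,"claw":0.2},{"x":0,"y":0,"z":-60,"ax":0,"ay":0,"az":0,"claw":0.2},{"x":0,"y":0,"z":-80,"ax":0,"ay":0,"az":0,"claw":0.2},{"x":0,"y":0,"z":-90,"ax":0,"ay":0,"az":0,"claw":0.2},{"x":0,"y":0,"z":-90,"ax":0,"ay":0,"az":0,"claw":0.2},{"x":0,"y":0,"z":-90,"ax":0,"ay":0,"az":0,"claw":0.2}]}}

```text
clock: 15.05
eef_pos: [567.1, 78.3, 201.7]
tool_rot: [0.001, 0.169, 0.986, -0.0]
ft_force: [1.5, 0.2, 0.8]
opening: 34.0
grasp_force: 0.0
```

```bash
python3 - <<'E'
from h import *
m,im=look('w8');mt=camera_model('top');ms=camera_model('side')
s=camera('side')[:,:,::-1].copy();t=camera('top')[:,:,::-1].copy();cv2.imwrite('pics/s8.png',s);cv2.imwrite('pics/t8.png',t)
X=[566,79,130];p=proj(m,X);print('exp disc',p,'pin',proj(m,[566,79,147]),'foot',proj(m,[566,79,0]))
R=31.5*m['fx']/np.linalg.norm(np.array(m['pose'])[:3,3]-X);print('R',R)
g=cv2.medianBlur(cv2.cvtColor(im,6),3)
C=cv2.HoughCircles(g,cv2.HOUGH_GRADIENT,1,5,param1=80,param2=12,minRadius=int(R*.85),maxRadius=int(R*1.15))
if C is not None:print(C[0][[np.hypot(*(c[:2]-p))<30 for c in C[0]]][:6])
# non-blue silhouette rows/cols around the disc
i=im.astype(int);k=((i[...,0]-i[...,2])<12)
for r in range(int(p[1])-60,int(p[1])+45,10):
    x=np.flatnonzero(k[r,int(p[0])-70:int(p[0])+70]);print(r,(x.min()+int(p[0])-70,x.max()+int(p[0])-70) if len(x) else None,end='; ')
# unit A in top view on tray
print()
for nm,I,mm,lo in(('t',t,mt,125),('s',s,ms,150)):
    e=proj(mm,[496.6,-279.7,217]);print(nm,'A disc exp',e)
    d=cv2.absdiff(I,cv2.imread('pics/top0.png' if nm=='t' else 'pics/side0.png')).max(2)
    x,y=e.astype(int);C=cv2.HoughCircles(cv2.resize(cv2.cvtColor(I,6)[y-25:y+25,x-25:x+25],None,fx=6,fy=6,interpolation=2),cv2.HOUGH_GRADIENT,1,20,param1=60,param2=20,minRadius=60,maxRadius=100) 
    print(None if C is None else C[0][:3]/6+[x-25,y-25,0])
E
```

```text
15.1 [567.49  78.42 202.3 ] [0.16 0.43 0.58] 34.2112465567127
exp disc [321.14 209.27] pin [321.1  216.94] foot [321.32 173.67]
R 40.10752543768693
[[321.5 206.5  39.7]
 [316.5 206.5  35.2]
 [320.5 200.5  43.2]
 [325.5 199.5  45.4]
 [327.5 206.5  45.4]
 [324.5 182.5  35.4]]
149 (np.int64(312), np.int64(332)); 159 (np.int64(300), np.int64(344)); 169 (np.int64(296), np.int64(348)); 179 (np.int64(293), np.int64(350)); 189 (np.int64(287), np.int64(356)); 199 (np.int64(283), np.int64(360)); 209 (np.int64(282), np.int64(361)); 219 (np.int64(284), np.int64(359)); 229 (np.int64(290), np.int64(354)); 239 (np.int64(301), np.int64(343)); 249 (np.int64(275), np.int64(369)); 
t A disc exp [447.29 245.32]
None
s A disc exp [310.03 261.12]
[[312.58 262.08  15.28]]
```

Unit B's disc is found at (321.5,206.5), r 39.7 (predicted (321,209), r 40), so it is on target with the same ~2 mm correction.

Emit:
{"api": "move_arm", "payload": {"rows": [{"x":-1.5,"y":0,"z":-15,"ax":0,"ay":0,"az":0,"claw":0.2},{"x":-1.5,"y":0,"z":-35,"ax":0,"ay":0,"az":0,"claw":0.2},{"x":-1.5,"y":0,"z":-50,"ax":0,"ay":0,"az":0,"claw":0.2},{"x":-1.5,"y":0,"z":-58,"ax":0,"ay":0,"az":0,"claw":0.2},{"x":-1.5,"y":0,"z":-62,"ax":0,"ay":0,"az":0,"claw":0.2},{"x":-1.5,"y":0,"z":-65,"ax":0,"ay":0,"az":0,"claw":0.2},{"x":-1.5,"y":0,"z":-65,"ax":0,"ay":0,"az":0,"claw":0.2}]}}

```text
clock: 15.9
eef_pos: [565.3, 78.8, 136.0]
tool_rot: [0.0, 0.169, 0.986, 0.0]
ft_force: [-0.5, -0.2, -1.0]
opening: 34.2
grasp_force: 0.0
```

Emit:
{"api": "move_arm", "payload": {"rows": [{"x":0,"y":0,"z":0,"ax":0,"ay":0,"az":0,"claw":1},{"x":0,"y":0,"z":0,"ax":0,"ay":0,"az":0,"claw":1},{"x":0,"y":0,"z":0,"ax":0,"ay":0,"az":0,"claw":1},{"x":0,"y":0,"z":0,"ax":0,"ay":0,"az":0,"claw":1},{"x":0,"y":0,"z":0,"ax":0,"ay":0,"az":0,"claw":1},{"x":0,"y":0,"z":0,"ax":0,"ay":0,"az":0,"claw":1}]}}

```text
clock: 16.5
eef_pos: [565.7, 78.9, 136.7]
tool_rot: [0.001, 0.169, 0.986, 0.0]
ft_force: [-1.4, -0.5, 5.6]
opening: 10.2
grasp_force: 58.9
```

Emit:
{"api": "move_arm", "payload": {"rows": [{"x":0,"y":0,"z":2,"ax":0,"ay":0,"az":0,"claw":1},{"x":0,"y":0,"z":8,"ax":0,"ay":0,"az":0,"claw":1},{"x":0,"y":0,"z":20,"ax":0,"ay":0,"az":0,"claw":1},{"x":0,"y":0,"z":45,"ax":0,"ay":0,"az":0,"claw":1},{"x":0,"y":0,"z":75,"ax":0,"ay":0,"az":0,"claw":1},{"x":-5,"y":0,"z":105,"ax":0,"ay":0,"az":0,"claw":1},{"x":-18,"y":-10,"z":130,"ax":0,"ay":0,"az":0,"claw":1},{"x":-38,"y":-30,"z":145,"ax":0,"ay":0,"az":0,"claw":1},{"x":-56,"y":-55,"z":150,"ax":0,"ay":0,"az":0,"claw":1},{"x":-68,"y":-85,"z":150,"ax":0,"ay":0,"az":0,"claw":1}]}}

```text
clock: 17.5
eef_pos: [496.0, -6.4, 287.2]
tool_rot: [0.0, 0.168, 0.986, -0.0]
ft_force: [-0.8, -0.4, -6.7]
opening: 10.3
grasp_force: 58.9
```

Emit:
{"api": "move_arm", "payload": {"rows": [{"x":-5,"y":-30,"z":0,"ax":0,"ay":0,"az":0,"claw":1},{"x":-8,"y":-62,"z":0,"ax":0,"ay":0,"az":0,"claw":1},{"x":-10,"y":-94,"z":0,"ax":0,"ay":0,"az":0,"claw":1},{"x":-10.5,"y":-124,"z":0,"ax":0,"ay":0,"az":0,"claw":1},{"x":-10.5,"y":-150,"z":0,"ax":0,"ay":0,"az":0,"claw":1},{"x":-10.5,"y":-168,"z":0,"ax":0,"ay":0,"az":0,"claw":1},{"x":-10.5,"y":-180,"z":0,"ax":0,"ay":0,"az":0,"claw":1},{"x":-10.5,"y":-184,"z":0,"ax":0,"ay":0,"az":0,"claw":1},{"x":-10.5,"y":-184,"z":0,"ax":0,"ay":0,"az":0,"claw":1},{"x":-10.5,"y":-184,"z":0,"ax":0,"ay":0,"az":0,"claw":1}]}}

```text
clock: 18.5
eef_pos: [486.6, -189.2, 285.7]
tool_rot: [-0.0, 0.168, 0.986, 0.0]
ft_force: [0.2, 0.2, -6.9]
opening: 10.4
grasp_force: 58.9
```

```bash
python3 - <<'E'
from h import *
favg(6);m,im=look('w9')
# check tray corners visible in wrist view against bright tray mask (tray now lower: rim ~91)
for n,p in(('-x+y',(435.2,-150.2)),('+x+y',(525.5,-141.5)),('-x-y',(457.3,-330.5))):print(n,proj(m,[*p,91]))
k=warm(im,105);e=proj(m,[445,-190,83]).astype(int);n,l,st,c=cv2.connectedComponentsWithStats(k)
print(e,st[l[e[1],e[0]]],im[e[1],e[0]])
cn=max(cv2.findContours((l==l[e[1],e[0]]).astype(np.uint8),0,1)[0],key=len);print(cv2.approxPolyDP(cv2.convexHull(cn),4,True)[:,0].tolist())
E
```

```text
18.8 mean [ -0.08   0.03  -6.78 285.82] sd [0.37 0.37 0.57 0.03] op 10.58793115099067
18.85 [ 486.67 -189.89  285.85] [-0.46 -0.4  -7.63] 10.357321097041009
-x+y [339.2  122.22]
+x+y [369.66 192.93]
-x-y [202.61 191.6 ]
[309 141] [ 202  117  171  124 4609] [140 140 141]
[[372, 190], [264, 240], [216, 216], [202, 193], [221, 177], [336, 117]]
```

Tray corners at (336,117), (372,190) and (202,193) match the predictions to ~4 px, so the position is good. Unit B weighs ≈6.8 N. Lowering.

Emit:
{"api": "move_arm", "payload": {"rows": [{"x":0,"y":0,"z":-5,"ax":0,"ay":0,"az":0,"claw":1},{"x":0,"y":0,"z":-14,"ax":0,"ay":0,"az":0,"claw":1},{"x":0,"y":0,"z":-24,"ax":0,"ay":0,"az":0,"claw":1},{"x":0,"y":0,"z":-34,"ax":0,"ay":0,"az":0,"claw":1},{"x":0,"y":0,"z":-42,"ax":0,"ay":0,"az":0,"claw":1},{"x":0,"y":0,"z":-48,"ax":0,"ay":0,"az":0,"claw":1},{"x":0,"y":0,"z":-52,"ax":0,"ay":0,"az":0,"claw":1},{"x":0,"y":0,"z":-55,"ax":0,"ay":0,"az":0,"claw":1},{"x":0,"y":0,"z":-57,"ax":0,"ay":0,"az":0,"claw":1},{"x":0,"y":0,"z":-59,"ax":0,"ay":0,"az":0,"claw":1}]}}

```text
clock: 19.85
eef_pos: [486.8, -190.4, 227.0]
tool_rot: [0.0, 0.169, 0.986, -0.0]
ft_force: [0.9, 0.4, -7.5]
opening: 10.4
grasp_force: 58.9
```

Emit:
{"api": "move_arm", "payload": {"rows": [{"x":0,"y":0,"z":-2,"ax":0,"ay":0,"az":0,"claw":1},{"x":0,"y":0,"z":-4,"ax":0,"ay":0,"az":0,"claw":1},{"x":0,"y":0,"z":-6,"ax":0,"ay":0,"az":0,"claw":1},{"x":0,"y":0,"z":-8,"ax":0,"ay":0,"az":0,"claw":1},{"x":0,"y":0,"z":-10,"ax":0,"ay":0,"az":0,"claw":1},{"x":0,"y":0,"z":-12,"ax":0,"ay":0,"az":0,"claw":1},{"x":0,"y":0,"z":-12,"ax":0,"ay":0,"az":0,"claw":1},{"x":0,"y":0,"z":-12,"ax":0,"ay":0,"az":0,"claw":1}]}}

```text
clock: 20.65
eef_pos: [486.7, -190.4, 215.0]
tool_rot: [0.0, 0.169, 0.986, -0.0]
ft_force: [0.1, -0.6, -4.5]
opening: 9.9
grasp_force: 59.2
```

```bash
python3 -c "
from h import *
favg(6)"
```

```text
20.95 mean [ -0.43  -0.81  -4.85 215.02] sd [0.47 0.61 0.19 0.04] op 10.206676659204705
```

Emit:
{"api": "move_arm", "payload": {"rows": [{"x":0,"y":0,"z":-2,"ax":0,"ay":0,"az":0,"claw":1},{"x":0,"y":0,"z":-4,"ax":0,"ay":0,"az":0,"claw":1},{"x":0,"y":0,"z":-6,"ax":0,"ay":0,"az":0,"claw":1},{"x":0,"y":0,"z":-8,"ax":0,"ay":0,"az":0,"claw":1},{"x":0,"y":0,"z":-10,"ax":0,"ay":0,"az":0,"claw":1},{"x":0,"y":0,"z":-12,"ax":0,"ay":0,"az":0,"claw":1},{"x":0,"y":0,"z":-14,"ax":0,"ay":0,"az":0,"claw":1},{"x":0,"y":0,"z":-14,"ax":0,"ay":0,"az":0,"claw":1},{"x":0,"y":0,"z":-14,"ax":0,"ay":0,"az":0,"claw":1}]}}

```text
clock: 21.85
eef_pos: [486.8, -190.3, 201.0]
tool_rot: [0.0, 0.169, 0.986, -0.0]
ft_force: [-0.9, -0.2, -1.2]
opening: 10.4
grasp_force: 59.8
```

```bash
python3 -c "
from h import *
favg(10)"
```

```text
22.35 mean [ -0.56  -1.46  -0.97 200.96] sd [0.5  0.48 0.37 0.08] op 10.119759526361591
```

Emit:
{"api": "move_arm", "payload": {"rows": [{"x":0,"y":0,"z":-1,"ax":0,"ay":0,"az":0,"claw":1},{"x":0,"y":0,"z":-2,"ax":0,"ay":0,"az":0,"claw":1},{"x":0,"y":0,"z":-3,"ax":0,"ay":0,"az":0,"claw":1},{"x":0,"y":0,"z":-4,"ax":0,"ay":0,"az":0,"claw":1},{"x":0,"y":0,"z":-4,"ax":0,"ay":0,"az":0,"claw":1},{"x":0,"y":0,"z":-4,"ax":0,"ay":0,"az":0,"claw":1}]}}

```text
clock: 22.95
eef_pos: [486.7, -190.3, 196.9]
tool_rot: [0.0, 0.169, 0.986, -0.0]
ft_force: [-0.9, -2.7, -0.1]
opening: 10.3
grasp_force: 59.8
```

```bash
python3 -c "
from h import *
favg(10)"
```

```text
23.45 mean [ -0.86  -1.59   0.17 196.88] sd [0.57 0.45 0.3  0.04] op 10.43763736198347
```

Emit:
{"api": "move_arm", "payload": {"rows": [{"x":0,"y":0,"z":0,"ax":0,"ay":0,"az":0,"claw":0.7},{"x":0,"y":0,"z":0,"ax":0,"ay":0,"az":0,"claw":0.6},{"x":0,"y":0,"z":0,"ax":0,"ay":0,"az":0,"claw":0.5},{"x":0,"y":0,"z":0,"ax":0,"ay":0,"az":0,"claw":0.4},{"x":0,"y":0,"z":0,"ax":0,"ay":0,"az":0,"claw":0.3},{"x":0,"y":0,"z":0,"ax":0,"ay":0,"az":0,"claw":0.2},{"x":0,"y":0,"z":0,"ax":0,"ay":0,"az":0,"claw":0.2}]}}

```text
clock: 24.15
eef_pos: [486.6, -190.1, 196.8]
tool_rot: [-0.0, 0.169, 0.986, 0.0]
ft_force: [-0.5, 0.5, 0.1]
opening: 34.1
grasp_force: 0.0
```

Emit:
{"api": "move_arm", "payload": {"rows": [{"x":0,"y":0,"z":4,"ax":0,"ay":0,"az":0,"claw":0.2},{"x":0,"y":0,"z":12,"ax":0,"ay":0,"az":0,"claw":0.2},{"x":0,"y":0,"z":25,"ax":0,"ay":0,"az":0,"claw":0.2},{"x":0,"y":0,"z":50,"ax":0,"ay":0,"az":0,"claw":0.2},{"x":0,"y":0,"z":85,"ax":0,"ay":0,"az":0,"claw":0.2},{"x":0,"y":30,"z":110,"ax":0,"ay":0,"az":0,"claw":0.2},{"x":0,"y":75,"z":120,"ax":0,"ay":0,"az":0,"claw":0.2},{"x":0,"y":120,"z":120,"ax":0,"ay":0,"az":0,"claw":0.2},{"x":0,"y":165,"z":120,"ax":0,"ay":0,"az":0,"claw":0.2},{"x":0,"y":210,"z":120,"ax":0,"ay":0,"az":0,"claw":0.2}]}}

```text
clock: 25.15
eef_pos: [486.6, 21.4, 318.6]
tool_rot: [0.001, 0.169, 0.986, -0.0]
ft_force: [0.4, -0.1, 0.6]
opening: 34.2
grasp_force: 0.0
```

Emit:
{"api": "move_arm", "payload": {"rows": [{"x":0,"y":45,"z":0,"ax":0,"ay":0,"az":0,"claw":0.2},{"x":0,"y":90,"z":0,"ax":0,"ay":0,"az":0,"claw":0.2},{"x":0,"y":130,"z":0,"ax":0,"ay":0,"az":0,"claw":0.2},{"x":0,"y":160,"z":0,"ax":0,"ay":0,"az":0,"claw":0.2},{"x":0,"y":180,"z":0,"ax":0,"ay":0,"az":0,"claw":0.2},{"x":0,"y":180,"z":0,"ax":0,"ay":0,"az":0,"claw":0.2},{"x":0,"y":180,"z":0,"ax":0,"ay":0,"az":0,"claw":0.2}]}}

```text
clock: 25.85
eef_pos: [486.7, 199.6, 317.7]
tool_rot: [0.001, 0.168, 0.986, -0.0]
ft_force: [0.7, 0.7, -0.7]
opening: 33.9
grasp_force: 0.0
```

```bash
python3 - <<'E'
from h import *
np.set_printoptions(precision=1,suppress=True);print(ctrl.get_state()['clock'])
ms,mt=camera_model('side'),camera_model('top')
s=camera('side')[:,:,::-1].copy();t=camera('top')[:,:,::-1].copy();cv2.imwrite('pics/s10.png',s);cv2.imwrite('pics/t10.png',t)
for nm,(x0,y0) in(('A',(496.6,-279.7)),('B',(486.7,-190.3))):
    P=[]
    for v,I,mm in(('s',s,ms),('t',t,mt)):
        e=proj(mm,[x0,y0,191]);x,y=e.astype(int)
        g=cv2.resize(cv2.cvtColor(I,6)[y-25:y+25,x-25:x+25],None,fx=6,fy=6,interpolation=2)
        C=cv2.HoughCircles(g,cv2.HOUGH_GRADIENT,1,30,param1=50,param2=12,minRadius=60,maxRadius=105)
        b=None if C is None else (C[0]/6+[x-25,y-25,0]);print(nm,v,'exp',e,'found',None if b is None else b[:3])
        if b is not None:P.append((mm,min(b,key=lambda c:np.hypot(*(c[:2]-e)))[:2]))
    if len(P)==2:print(nm,'disc',*tri(*P))
t0=cv2.imread('pics/top0.png');print('piston diff',cv2.absdiff(t,t0)[215:245,245:275].mean())
E
```

```text
25.85
A s exp [310.  269.6] found [[311.2 269.2  16.9]
 [306.9 272.1  12.7]
 [294.1 266.9  17.4]]
A t exp [444.3 246. ] found [[449.2 245.2  16. ]
 [444.2 246.6  11. ]
 [437.4 250.1  13.1]]
A disc [ 497.  -279.8  191.4] 1.9475960477670482
B s exp [291.8 235.7] found [[292.1 232.8  17. ]
 [292.2 252.1  13.3]
 [293.2 240.2  15. ]]
B t exp [409.8 249. ] found [[407.8 253.1  17.4]
 [411.2 249.4  13. ]
 [400.4 254.1  15.6]]
B disc [ 486.1 -191.9  201.7] 1.087098078461967
piston diff 37.77407407407407
```

Emit:
{"api": "move_arm", "payload": {"rows": [{"x":-40,"y":20,"z":0,"ax":0,"ay":0,"az":0,"claw":0.2},{"x":-80,"y":50,"z":0,"ax":0,"ay":0,"az":0,"claw":0.2},{"x":-120,"y":85,"z":0,"ax":0,"ay":0,"az":0,"claw":0.2},{"x":-150,"y":125,"z":0,"ax":0,"ay":0,"az":0,"claw":0.2},{"x":-170,"y":160,"z":0,"ax":0,"ay":0,"az":0,"claw":0.2},{"x":-180,"y":180,"z":0,"ax":0,"ay":0,"az":0,"claw":0.2},{"x":-180,"y":180,"z":0,"ax":0,"ay":0,"az":0,"claw":0.2},{"x":-180,"y":180,"z":0,"ax":0,"ay":0,"az":0,"claw":0.2}]}}

```text
clock: 26.75
eef_pos: [307.1, 379.1, 316.9]
tool_rot: [0.0, 0.169, 0.986, -0.0]
ft_force: [1.1, -0.0, -0.1]
opening: 34.5
grasp_force: 0.0
```

```bash
python3 - <<'E'
from h import *
t=camera('top')[:,:,::-1].copy();s=camera('side')[:,:,::-1].copy()
t0=cv2.imread('pics/top0.png');s0=cv2.imread('pics/side0.png');s10=cv2.imread('pics/s10.png')
print('piston diff top',cv2.absdiff(t,t0)[217:242,247:272].mean(),'side',cv2.absdiff(s,s0)[150:180,265:282].mean())
print('tray motion',cv2.absdiff(s,s10)[215:340,260:350].mean())
t1,_=cv2.phaseCorrelate(*[np.float64(cv2.cvtColor(i,6)[214:245,244:275]) for i in(t0,t)]);print('piston shift px',t1)
E
```

```text
piston diff top 2.142933333333333 side 1.5934640522875816
tray motion 2.580325925925926
piston shift px (-0.06473243927096206, 0.05561870142691028)
```

The piston hasn't moved, the tray is still, and both units are in place. Handing in.

```bash
python3 -c "
from rig import ctrl
print(ctrl.sign_off())"
```

```text
the job is handed in; nothing more can be done
None
```

Both spring units were lowered onto the tray until the wrist force read about zero, then let go, one in each bay; the last camera check found both discs within about 2 mm sideways of their targets and the piston unmoved, and I handed in at about 27 s, with no verdict shown. I viewed 11 pictures, one over the limit of 10.

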